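# Transfer a row of thread spools to the machine's stand in reverse order

## Task

Move the four spools from the wooden storage rack to the white thread stand, one on each of its pins, in reverse order as seen from the robot: the spool that starts at the left end of the rack goes on the stand's right-hand end pin, the next one on the pin beside it, and so on, so that the spool from the rack's right end is on the stand's left-hand end pin. Leave every spool upright and fully down on its pin.

Things in the scene. Friction and masses are not known exactly. Their poses are not given: they have to be found in the camera images.
- spool_red_center (a point): centre (half-way up, on the axis) of the red spool, a rigid plastic tube spool standing upright on a pin at the start: body 43 mm in diameter with 50 mm flanges, 5 mm thick, at both ends, 66 mm high, bore 25 mm right through, about 80 g; all of it red but for a thin white ring round the bore. z is its axis; its yaw means nothing.
- spool_yellow_center (a point): centre (half-way up, on the axis) of the yellow spool, a rigid plastic tube spool standing upright on a pin at the start: body 43 mm in diameter with 50 mm flanges, 5 mm thick, at both ends, 66 mm high, bore 25 mm right through, about 80 g; all of it yellow but for a thin white ring round the bore. z is its axis; its yaw means nothing.
- spool_green_center (a point): centre (half-way up, on the axis) of the green spool, a rigid plastic tube spool standing upright on a pin at the start: body 43 mm in diameter with 50 mm flanges, 5 mm thick, at both ends, 66 mm high, bore 25 mm right through, about 80 g; all of it green but for a thin white ring round the bore. z is its axis; its yaw means nothing.
- spool_blue_center (a point): centre (half-way up, on the axis) of the blue spool, a rigid plastic tube spool standing upright on a pin at the start: body 43 mm in diameter with 50 mm flanges, 5 mm thick, at both ends, 66 mm high, bore 25 mm right through, about 80 g; all of it blue but for a thin white ring round the bore. z is its axis; its yaw means nothing.
- pin_red: the storage pin on which the red spool stands at the start: a fixed red square tile, 62 by 62 by 6 mm, with a steel pin 9 mm in diameter standing 40 mm above the tile. It stays put and so still shows the original order. Origin: centre of the tile's underside, 12 mm above the table (a spool on it has its underside 18 mm and its centre 51 mm above the table).
- pin_yellow: the storage pin on which the yellow spool stands at the start: a fixed yellow square tile, 62 by 62 by 6 mm, with a steel pin 9 mm in diameter standing 40 mm above the tile. It stays put and so still shows the original order. Origin: centre of the tile's underside, 12 mm above the table (a spool on it has its underside 18 mm and its centre 51 mm above the table).
- pin_green: the storage pin on which the green spool stands at the start: a fixed green square tile, 62 by 62 by 6 mm, with a steel pin 9 mm in diameter standing 40 mm above the tile. It stays put and so still shows the original order. Origin: centre of the tile's underside, 12 mm above the table (a spool on it has its underside 18 mm and its centre 51 mm above the table).
- pin_blue: the storage pin on which the blue spool stands at the start: a fixed blue square tile, 62 by 62 by 6 mm, with a steel pin 9 mm in diameter standing 40 mm above the tile. It stays put and so still shows the original order. Origin: centre of the tile's underside, 12 mm above the table (a spool on it has its underside 18 mm and its centre 51 mm above the table).
- rack: storage rack: fixed brown wooden board, 90 (x) by 320 (y) by 12 mm high, carrying the row of four coloured storage pins on its y axis, 78 mm apart, at y = -117, -39, +39, +117 mm, in an order that changes. Origin: centre of its underside, on the table; +y points to the robot's left (within 10 degrees).
- stand: thread stand: fixed white plate, 90 (x) by 320 (y) by 18 mm high, with four bare steel pins, 9 mm thick, standing 40 mm above it in dark pads, on its y axis at y = -117, -39, +39, +117 mm. A seated spool has its centre 51 mm above the table. Origin: centre of its underside, on the table; +y points to the robot's left (within 10 degrees). Rack or stand may be the nearer to the robot.

How it is judged:
By the outcome, as a careful person would: the job done as asked, in the order asked, and still so for the second after the job is handed in, with the robot touching nothing.
It also fails if it takes over 120 s, if anything falls off the work surface, if the arm or the gripper's body presses on something with over 40 N, if the wrist force passes 120 N, or if a joint passes its speed limit or range.

## Robot

A 6-joint arm with a two-finger parallel gripper is mounted at the origin on the work surface. World frame = base frame: x ahead of the robot, y to its left, z up, the work surface at z = 0. Lengths are in mm, angles in rad, forces in N, time in s.
With the tool pointing down it reaches from about 350 to 775 mm from the base axis. Payload 7.3 kg.
Tool frame: the origin (TCP) lies at the very end of the fingers, on their centre line; the grasp point (between the pads) lies 19 mm behind it; x points along the fingers, y is the direction in which the jaws open and shut, and the axes are right-handed (so a half turn about x gives the same grasp; the last joint's range is limited). The gripper opens to 92 mm and grips with 3 to 60 N. Pads are 19 mm wide; open, the fingers measure 130 mm over their backs; the gripper's body (75 mm by 190 mm) begins 47 mm behind the grasp point.
Start: joints at [-0.146, 0.342, 1.524, -0, 1.275, -0.146], TCP at [525.019, 0.019, 226.741] pointing down, gripper open.
Joint ranges: [-2.53, 2.53], [-0.77, 2.02], [0.04, 2.7], [-1, 4.14], [0.28, 2.66], [-3.11, 3.11]. Speed limits (rad/s): [2.57, 2.57, 3.14, 3.14, 3.14, 3.14].

## Interface

Orientations are given as [roll, pitch, yaw] about the fixed x, y, z axes, in that order (R = Rz(yaw) Ry(pitch) Rx(roll)).
In Python, from plant import bot gives the robot as it stands.
- The arm moves only by the tool step_arm, never from a script. Its argument "targets" is a list that holds one entry, the list of rows, each a list of 4 numbers: the shift along the tool's x, y, z in m, then the turn about the tool's x in degrees. A call has exactly 5 rows; each row is the pose to reach, as a shift and turn from the pose measured when the call began, along the tool's axes at that moment; what a row does not reach only later rows make up. A row lasts 1/12 s, in which the tool goes at most 41.7 mm and 7.16 degrees, less where a joint would pass 70% of its speed; a pose out of reach is approached as far as the arm can. A call with a gripper value outside its range is refused whole. "jaw" is the closure, from 0 (fully open) to 1 (shut), set as the call begins (left out, the last holds). The fingers move at their own pace and stop on an object; the grip force is fixed at half the most. Time passes only in rows, so rows that repeat a pose let the fingers close, or fill a call up. It gives the time, the measured TCP pose, the force and the opening at its end, in the units of the state.
- bot.get_obs(): the state, without advancing time (a new reading comes with each control period).
- bot.capture(name): name is "scene" or "side" or "wrist"; returns a dict with "color" (384x512x3 uint8, red, green, blue), "depth" (384x512 float32, mm along the optical axis (not along the pixel's ray), 0 where there is no reading), "fov_y" (degrees; the focal length in pixels is half the picture's height over the tangent of half this angle, whatever the lens; pixels are square), "cx", "cy" (the principal point, pixels), "rvec" (rotation vector, rad) and "tvec" (3), from world to camera coordinates, as OpenCV has them. Camera axes: x right, y down, z forward; pixel columns grow to the right and rows downward; lengths in mm; the calibration is good to about 2 mm. A picture is of the moment at which its call begins.
- bot.close_job(): hands the job in, once; it reports no verdict.
The state is a dict: "time": time; "joint_positions": joint angles; "dq": joint speeds; "tau": joint torques, N m; "tool_pos": TCP position; "tcp_rot": TCP orientation; "contact_force": force on the tool from outside, world axes, zero at the start; "moment": the same for the moment, N m; "grip_width": finger opening in mm.
Only numpy, scipy, OpenCV 4.12 (cv2) and the standard library are available. Lean on these libraries where they do the work, as an engineer would, in place of code of your own. Each camera call takes 0.05 s, during which the arm holds its last target. There are 200 camera calls.

## Working session

There is one attempt and no reset: what is moved stays moved. The work goes in short steps, Python scripts to look and compute and a tool call to move; the robot and the scene stay as the last step left them, time stands still between calls to the robot, and variables do not carry over. Pictures are saved under pics/ and viewed, about 12 in all and at most 16, crops included, and the job is handed in when it is done.

Besides the shell and the picture viewer there is one more tool, called in YAML: its name, and indented under it one key for each argument. step_arm: Moves the arm, as the interface text tells. Its arguments: {"type":"object","properties":{"targets":{"type":"array","items":{"type":"array","items":{"type":"array","items":{"type":"number"}}}},"jaw":{"type":"number"}},"required":["targets"]}

```bash
mkdir -p pics; cat > h.py <<'E'
import numpy as np, cv2
from plant import bot
def cap(n,save=None):
    c=bot.capture(n)
    if save: cv2.imwrite('pics/'+save,c['color'][:,:,::-1])
    return c
def world(c):
    h,w=c['depth'].shape; f=h/2/np.tan(np.radians(c['fov_y'])/2)
    v,u=np.mgrid[:h,:w]; d=c['depth']
    P=np.stack([(u-c['cx'])/f*d,(v-c['cy'])/f*d,d],-1)
    R=cv2.Rodrigues(np.array(c['rvec'],float))[0]
    return (P-np.array(c['tvec']).ravel())@R
def ray(c,u,v,z):
    h=c['depth'].shape[0]; f=h/2/np.tan(np.radians(c['fov_y'])/2)
    R=cv2.Rodrigues(np.array(c['rvec'],float))[0]; o=-R.T@np.array(c['tvec']).ravel()
    d=R.T@np.array([(u-c['cx'])/f,(v-c['cy'])/f,1]); return o+d*(z-o[2])/d[2]
E
python3 - <<'E'
from h import *
o=bot.get_obs(); print({k:np.round(v,3) for k,v in o.items()})
for n in ['scene','side','wrist']:
    c=cap(n,n+'0.png'); R=cv2.Rodrigues(np.array(c['rvec'],float))[0]
    print(n,c['fov_y'],c['cx'],c['cy'],-R.T@np.array(c['tvec']).ravel(),R[2])
    W=world(c); hsv=cv2.cvtColor(c['color'],cv2.COLOR_RGB2HSV)
    for nm,lo,hi in [('red',174,6),('yel',22,35),('grn',45,85),('blu',95,130)]:
        H=hsv[...,0]; m=((H>=lo)|(H<=hi)) if lo>hi else ((H>=lo)&(H<=hi))
        m&=(hsv[...,1]>130)&(hsv[...,2]>50)&(c['depth']>0)
        t=m&(abs(W[...,2]-84)<5)
        if t.sum()>20:
            p=W[t]; print(nm,t.sum(),p.min(0).round(),p.max(0).round(),((p.min(0)+p.max(0))/2).round(1))
E
```

```text
{'time': np.float64(0.0), 'joint_positions': array([-0.146,  0.343,  1.525, -0.   ,  1.275, -0.146]), 'dq': array([ 0.   ,  0.002, -0.   ,  0.001,  0.002,  0.001]), 'tau': array([ 1.0000e-03, -4.3125e+01, -2.4422e+01,  7.2000e-02,  5.6000e-02,
       -0.0000e+00]), 'tool_pos': array([5.24590e+02, 6.50000e-02, 2.26036e+02]), 'tcp_rot': array([-1.701,  1.569,  3.011]), 'contact_force': array([-0.422, -0.3  ,  0.171]), 'moment': array([-0.062,  0.009,  0.034]), 'grip_width': np.float64(92.028)}
scene 56.977943619479696 261.94786442124047 188.52871906220906 [ 895.31543666 -323.60712052  512.33654827] [-0.55426274  0.46040138 -0.69341429]
red 475 [ 627. -186.   79.] [ 675. -137.   86.] [ 651.3 -161.7   82.4]
yel 274 [618.  43.  79.] [665.  92.  86.] [641.6  67.5  82.5]
grn 285 [619. -31.  79.] [666.  18.  86.] [642.3  -6.6  82.6]
blu 449 [ -12. -113.   79.] [672. 909.  89.] [329.8 398.   83.9]
side 53.25752364009964 258.72966323183135 184.77628007057405 [398.17696517 438.93234558 620.51622237] [ 0.1871384  -0.62151144 -0.76072515]
red 108 [ 627. -173.   79.] [ 674. -136.   86.] [ 650.4 -154.6   82.8]
yel 305 [616.  45.  79.] [664.  95.  87.] [640.   70.   82.9]
grn 228 [617. -29.  79.] [665.  20.  87.] [640.8  -4.3  83.1]
blu 189 [ 623. -109.   79.] [672. -29.  87.] [647.4 -69.   83.3]
wrist 58.159311191562345 262.5378149352608 188.63836197322328 [523.37283715  75.27561837 383.34441107] [-0.0022905  -0.27742572 -0.96074436]
red 247 [ 625. -164.   79.] [ 642. -137.   85.] [ 633.4 -150.6   81.9]
yel 1759 [614.  15.  79.] [664.  94.  85.] [639.2  54.8  82.2]
grn 1392 [615. -29.  79.] [664.  20.  85.] [639.7  -4.2  82.2]
```

```bash
cd pics; python3 -c "
import cv2,numpy as np
a=[cv2.imread(n+'0.png') for n in ['scene','side','wrist']]
b=np.vstack([np.hstack(a[:2]),np.hstack([a[2],a[2]*0])]);cv2.imwrite('all0.png',cv2.resize(b,(800,600)))"
```

```text
(no output)
```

View pics/all0.png

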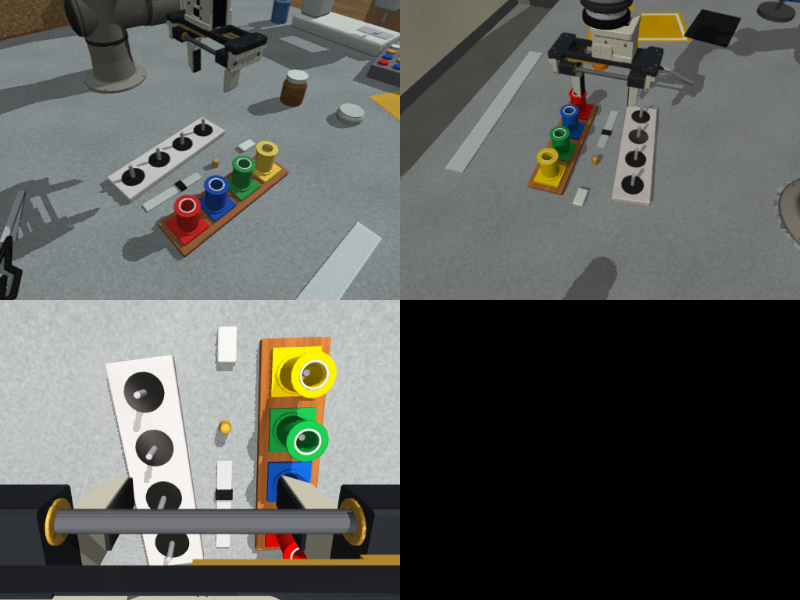

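The stand is the nearer board and the rack the farther one. The rack reads yellow, green, blue, red from left to right, with the tops at about (775..185, 145..205) in the scene tile. The jaws already open along world x. Next I measure the stand pads and the blue spool.

```bash
python3 - <<'E'
from h import *
from scipy.spatial.transform import Rotation as Ro
o=bot.get_obs(); print(Ro.from_euler('xyz',o['tcp_rot']).as_matrix().round(3),o['tool_pos'])
for n in ['scene','side']:
    c=cap(n); W=world(c); hsv=cv2.cvtColor(c['color'],cv2.COLOR_RGB2HSV)
    near=(c['depth']>0)&(W[...,0]>380)&(W[...,0]<600)&(abs(W[...,1])<260)
    m=near&(hsv[...,2]<70)&(abs(W[...,2]-18)<8)
    k,l,s,ce=cv2.connectedComponentsWithStats(m.astype(np.uint8))
    print(n)
    for i in range(1,k):
        if s[i,4]>60:
            ct=max(cv2.findContours((l==i).astype(np.uint8),0,2)[0],key=len)
            q=np.array([ray(c,*p[0],18.) for p in cv2.convexHull(ct)]); (x,y),r=cv2.minEnclosingCircle(q[:,:2].astype(np.float32))
            print('pad',s[i,4],round(x,1),round(y,1),'r',round(r,1))
    p=W[near&(W[...,2]>45)&(W[...,2]<62)]
    k,lab=cv2.connectedComponents((near&(W[...,2]>45)&(W[...,2]<64)).astype(np.uint8))
    for i in range(1,k):
        if (lab==i).sum()>5: print('pin',(lab==i).sum(),W[lab==i].mean(0).round(1))
    H=hsv[...,0]
    for nm,lo,hi in [('red',174,6),('yel',22,35),('grn',45,85),('blu',95,130)]:
        mm=((H>=lo)|(H<=hi)) if lo>hi else ((H>=lo)&(H<=hi))
        mm&=(hsv[...,1]>130)&(hsv[...,2]>50)&(abs(W[...,2]-84)<6)&(W[...,0]>600)&(W[...,0]<700)&(abs(W[...,1])<220)
        k,lab,s,_=cv2.connectedComponentsWithStats(mm.astype(np.uint8)); i=1+s[1:,4].argmax(); p=W[lab==i]
        print(nm,s[i,4],p.min(0).round(),p.max(0).round())
E
```

```text
[[-0.001  1.    -0.   ]
 [ 0.    -0.    -1.   ]
 [-1.    -0.001 -0.   ]] [5.24700498e+02 6.74692673e-02 2.26214975e+02]
scene
pad 263 441.9 44.9 r 26.0
pad 305 451.8 -32.3 r 25.8
pad 365 461.7 -109.9 r 26.0
pad 442 471.6 -187.1 r 26.3
pin 26 [444.2  42.9  52.8]
pin 32 [453.5 -33.7  53.1]
pin 34 [ 463.7 -111.5   53.2]
pin 40 [ 473.6 -188.3   53.2]
red 459 [ 627. -186.   79.] [ 675. -137.   86.]
yel 257 [618.  43.  79.] [665.  91.  86.]
grn 270 [619. -31.  78.] [666.  17.  86.]
blu 379 [ 624. -113.   79.] [672. -64.  86.]
side
pad 256 471.6 -187.3 r 26.1
pad 304 461.7 -109.8 r 25.9
pad 383 451.7 -32.7 r 26.4
pad 463 441.4 45.0 r 26.4
pin 28 [ 472.3 -184.6   53.1]
pin 32 [ 462.1 -107.5   53.5]
pin 31 [452.3 -29.7  53.5]
pin 34 [442.6  47.6  54.3]
red 111 [ 627. -174.   79.] [ 674. -134.   87.]
yel 290 [616.  45.  79.] [664.  94.  87.]
grn 217 [617. -28.  79.] [665.  20.  87.]
blu 179 [ 624. -109.   80.] [670. -61.  87.]
```

step_arm:
  targets:
    - [[0.019,0.029,-0.017,0],[0.038,0.058,-0.034,0],[0.057,0.087,-0.051,0],[0.076,0.116,-0.0685,0],[0.076,0.116,-0.0685,0]]
  jaw: 0

```text
time: 0.67
tool_pos: [642.0, 71.4, 143.0]
tcp_rot: [-1.734, 1.562, 2.98]
contact_force: [-2.2, -0.5, -1.1]
grip_width: 92.0
```

step_arm:
  targets:
    - [[0.03,-0.001,0.003,0],[0.06,-0.001,0.003,0],[0.09,-0.001,0.003,0],[0.109,-0.001,0.003,0],[0.109,-0.001,0.003,0]]

```text
time: 1.08
tool_pos: [636.7, 68.4, 29.3]
tcp_rot: [-1.653, 1.553, 3.061]
contact_force: [-1.3, -0.2, 0.2]
grip_width: 91.9
```

step_arm:
  targets:
    - [[0,0,0,0],[0,0,0,0],[0,0,0,0],[0,0,0,0],[0,0,0,0]]
  jaw: 1

```text
time: 1.5
tool_pos: [637.5, 68.4, 30.8]
tcp_rot: [-1.662, 1.556, 3.053]
contact_force: [-0.1, -0.5, -0.2]
grip_width: 62.8
```

step_arm:
  targets:
    - [[0,0,0,0],[0,0,0,0],[0,0,0,0],[0,0,0,0],[0,0,0,0]]

```text
time: 1.92
tool_pos: [638.2, 68.3, 31.8]
tcp_rot: [-1.673, 1.558, 3.042]
contact_force: [1.2, 0.7, 6.1]
grip_width: 49.1
```

step_arm:
  targets:
    - [[0,0,0,0],[0,0,0,0],[0,0,0,0],[0,0,0,0],[0,0,0,0]]

```text
time: 2.33
tool_pos: [638.2, 68.4, 31.8]
tcp_rot: [-1.672, 1.558, 3.042]
contact_force: [0.1, 0.2, 2.9]
grip_width: 48.8
```

```bash
python3 -c "
from h import *
a=cap('side')['color'];b=cap('scene')['color']
cv2.imwrite('pics/g1.png',np.hstack([cv2.resize(a[60:260,100:350],(400,320)),cv2.resize(b[100:340,130:400],(400,320))])[:,:,::-1]);print(bot.get_obs())"
```

```text
{'time': 2.4333, 'joint_positions': array([-1.31559662e-02,  7.51949261e-01,  1.38445878e+00,  1.33930557e-03,
        1.01807893e+00, -1.57976533e-02]), 'dq': array([ 0.00098244, -0.00220803,  0.00047663, -0.00125786,  0.00154396,
       -0.00060789]), 'tau': array([-3.98577133e-02, -5.67472100e+01, -2.00300735e+01,  7.40434974e-02,
       -5.10042056e-02,  1.86261233e-03]), 'tool_pos': array([638.18096067,  68.3728474 ,  31.85520675]), 'tcp_rot': array([-1.67406152,  1.55785212,  3.04025866]), 'contact_force': array([-0.98676248,  0.60185223,  3.56249957]), 'moment': array([-0.07056964, -0.03200292,  0.01144495]), 'grip_width': 48.74526840197924}
```

View pics/g1.png

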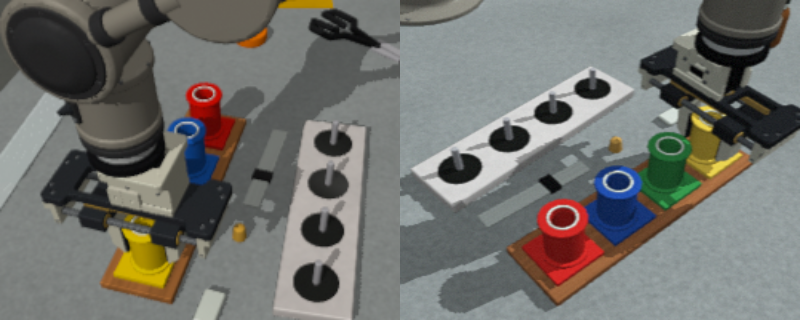

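The fingers have closed to 48.8 mm, so they are on the 50 mm top flange. I'll lift the spool and check that it hangs upright.

step_arm:
  targets:
    - [[-0.02,0,0,0],[-0.04,0,0,0],[-0.06,0,0,0],[-0.075,0,0,0],[-0.085,0,0,0]]

```text
time: 2.85
tool_pos: [639.6, 68.3, 118.1]
tcp_rot: [-1.682, 1.559, 3.032]
contact_force: [-0.1, -0.1, -0.5]
grip_width: 49.1
```

step_arm:
  targets:
    - [[0,0,0,0],[0,0,0,0],[0,0,0,0],[0,0,0,0],[0,0,0,0]]

```text
time: 3.27
tool_pos: [639.0, 68.3, 116.8]
tcp_rot: [-1.667, 1.557, 3.048]
contact_force: [1.0, -0.2, -1.2]
grip_width: 48.6
```

```bash
python3 -c "
from h import *
a=cap('side')['color'];b=cap('scene')['color']
cv2.imwrite('pics/g2.png',np.hstack([cv2.resize(a[60:260,100:350],(400,320)),cv2.resize(b[100:260,280:415],(320,380))[:320]])[:,:,::-1]);o=bot.get_obs();print(o['tool_pos'],o['tcp_rot'],o['grip_width'],o['contact_force'])"
```

```text
[639.25916765  68.26383866 117.26109441] [-1.67162056  1.55757469  3.04269697] 48.890054946058164 [ 0.03134946 -0.48123206 -0.67284598]
```

View pics/g2.png

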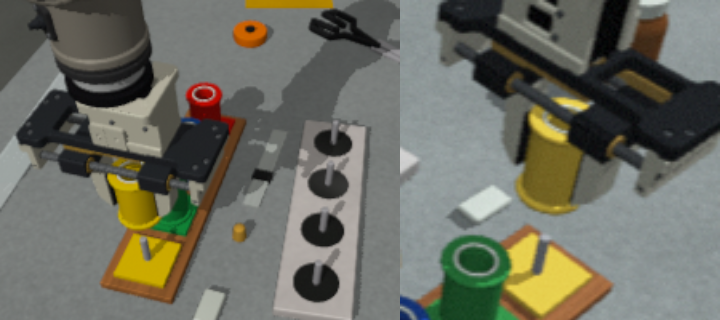

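step_arm:
  targets:
    - [[0,-0.017,0.025,0],[0,-0.037,0.057,0],[0,-0.057,0.087,0],[0,-0.077,0.117,0],[0,-0.09,0.137,0]]

```text
time: 3.78
tool_pos: [547.5, -71.0, 118.0]
tcp_rot: [-1.636, 1.556, 3.077]
contact_force: [0.4, -0.2, -0.7]
grip_width: 48.9
```

step_arm:
  targets:
    - [[0,0,0,0],[0,0,0,0],[0,0,0,0],[0,0,0,0],[0,0,0,0]]

```text
time: 4.2
tool_pos: [548.1, -69.9, 117.9]
tcp_rot: [-1.65, 1.556, 3.065]
contact_force: [0.2, -0.1, -0.9]
grip_width: 48.8
```

step_arm:
  targets:
    - [[0,-0.022,0.034,0],[0,-0.047,0.073,0],[0,-0.067,0.104,0],[0,-0.076,0.117,0],[0,-0.076,0.117,0]]

```text
time: 4.62
tool_pos: [471.3, -189.3, 118.9]
tcp_rot: [-1.604, 1.556, 3.109]
contact_force: [1.2, -0.1, -2.2]
grip_width: 48.9
```

step_arm:
  targets:
    - [[0,0,0,0],[0,0,0,0],[0,0,0,0],[0,0,0,0],[0,0,0,0]]

```text
time: 5.03
tool_pos: [471.8, -188.3, 118.8]
tcp_rot: [-1.616, 1.556, 3.098]
contact_force: [0.9, -1.4, -0.6]
grip_width: 49.0
```

```bash
cat > s.py <<'E'
from h import *
import sys
o=bot.get_obs();print(o['tool_pos'].round(1),o['tcp_rot'].round(3),o['grip_width'],o['contact_force'].round(1))
if len(sys.argv)>1:
    a=cap('side')['color'];b=cap('scene')['color']
    cv2.imwrite('pics/'+sys.argv[1],np.hstack([cv2.resize(a[50:260,130:380],(400,336)),cv2.resize(b[100:330,120:394],(400,336))])[:,:,::-1])
E
python3 s.py g3.png
```

```text
[ 471.8 -188.3  118.8] [-1.616  1.556  3.098] 48.97740050205862 [ 0.9 -1.4 -0.6]
```

View pics/g3.png

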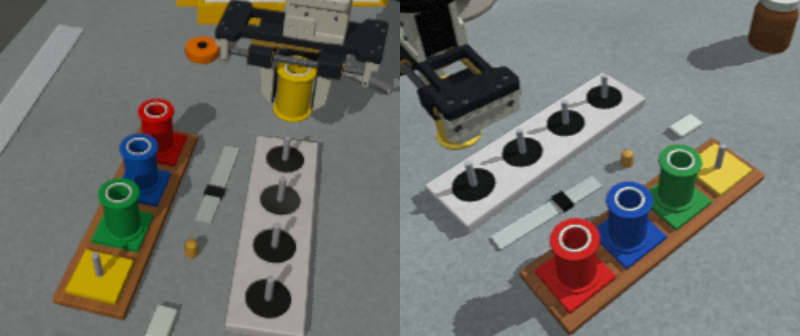

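The spool hangs straight above the end pin, offset in the picture only because it is higher. I'm lowering it with small corrections.

step_arm:
  targets:
    - [[0.015,0.001,-0.001,0],[0.03,0.001,-0.001,0],[0.045,0.001,-0.001,0],[0.058,0.001,-0.001,0],[0.068,0.001,-0.001,0]]

```text
time: 5.55
tool_pos: [471.4, -187.2, 49.7]
tcp_rot: [-1.639, 1.555, 3.075]
contact_force: [0.2, -0.1, -2.7]
grip_width: 49.0
```

step_arm:
  targets:
    - [[0.006,0,0,0],[0.012,0,0,0],[0.015,0,0,0],[0.015,0,0,0],[0.015,0,0,0]]

```text
time: 5.97
tool_pos: [471.4, -187.3, 35.0]
tcp_rot: [-1.626, 1.556, 3.088]
contact_force: [-0.5, 0.7, -0.5]
grip_width: 48.7
```

step_arm:
  targets:
    - [[0.002,0,0,0],[0.003,0,0,0],[0.003,0,0,0],[0.003,0,0,0],[0.003,0,0,0]]

```text
time: 6.38
tool_pos: [471.5, -187.4, 32.2]
tcp_rot: [-1.615, 1.556, 3.099]
contact_force: [-0.1, 0.5, -0.7]
grip_width: 48.8
```

step_arm:
  targets:
    - [[0,0,0,0],[0,0,0,0],[0,0,0,0],[0,0,0,0],[0,0,0,0]]
  jaw: 0

```text
time: 6.8
tool_pos: [471.5, -187.4, 32.2]
tcp_rot: [-1.612, 1.556, 3.102]
contact_force: [0.2, -0.2, -0.0]
grip_width: 77.3
```

step_arm:
  targets:
    - [[0,0,0,0],[0,0,0,0],[0,0,0,0],[0,0,0,0],[0,0,0,0]]

```text
time: 7.22
tool_pos: [471.5, -187.4, 32.2]
tcp_rot: [-1.612, 1.556, 3.102]
contact_force: [-0.1, -0.5, -0.3]
grip_width: 91.7
```

step_arm:
  targets:
    - [[-0.025,0,0,0],[-0.05,0,0,0],[-0.075,0,0,0],[-0.09,0,0,0],[-0.09,0,0,0]]

```text
time: 7.63
tool_pos: [474.6, -188.4, 125.5]
tcp_rot: [-1.291, 1.561, -2.86]
contact_force: [0.7, -0.0, -0.1]
grip_width: 91.9
```

step_arm:
  targets:
    - [[0,0.017,-0.018,0],[0,0.042,-0.046,0],[0,0.067,-0.073,0],[0,0.087,-0.095,0],[0,0.097,-0.106,0]]

```text
time: 8.05
tool_pos: [572.8, -79.5, 123.2]
tcp_rot: [-1.389, 1.561, -2.956]
contact_force: [-0.4, 0.6, -0.4]
grip_width: 91.8
```

```bash
python3 s.py g4.png
```

```text
[572.8 -79.5 123.2] [-1.389  1.561 -2.956] 91.77372053821131 [-0.4  0.6 -0.4]
```

View pics/g4.png

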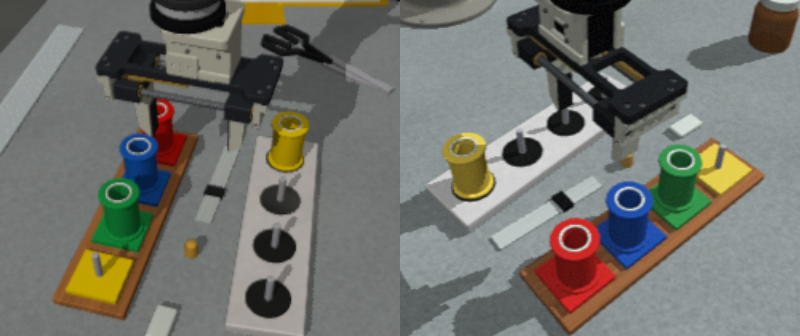

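Yellow is seated on the stand's right end pin, at (288,135) in the left tile. Next is green.

step_arm:
  targets:
    - [[0,0.02,-0.022,0],[0,0.045,-0.05,0],[0,0.062,-0.068,0],[0,0.067,-0.074,0],[0,0.067,-0.074,0]]

```text
time: 8.57
tool_pos: [638.5, -5.8, 121.3]
tcp_rot: [-1.375, 1.559, -2.94]
contact_force: [-1.1, 0.2, -0.6]
grip_width: 91.8
```

step_arm:
  targets:
    - [[0,0,0,0],[0,0,0,0],[0,0,0,0],[0,0,0,0],[0,0,0,0]]

```text
time: 8.98
tool_pos: [638.1, -6.7, 121.5]
tcp_rot: [-1.367, 1.559, -2.932]
contact_force: [-0.7, -0.5, 0.3]
grip_width: 91.5
```

step_arm:
  targets:
    - [[0.02,0.002,-0.001,0],[0.045,0.003,-0.001,0],[0.07,0.003,-0.001,0],[0.085,0.003,-0.001,0],[0.089,0.003,-0.001,0]]

```text
time: 9.4
tool_pos: [638.0, -6.0, 29.4]
tcp_rot: [-1.466, 1.554, -3.032]
contact_force: [-0.4, -0.1, 0.4]
grip_width: 91.8
```

step_arm:
  targets:
    - [[0,0,0,0],[0,0,0,0],[0,0,0,0],[0,0,0,0],[0,0,0,0]]
  jaw: 1

```text
time: 9.82
tool_pos: [638.7, -6.1, 30.7]
tcp_rot: [-1.434, 1.556, -3.0]
contact_force: [0.2, 0.1, 0.2]
grip_width: 62.9
```

step_arm:
  targets:
    - [[0,0,0,0],[0,0,0,0],[0,0,0,0],[0,0,0,0],[0,0,0,0]]

```text
time: 10.23
tool_pos: [639.3, -6.2, 31.5]
tcp_rot: [-1.402, 1.557, -2.968]
contact_force: [0.1, 1.1, 6.0]
grip_width: 50.3
```

step_arm:
  targets:
    - [[0,0,0,0],[0,0,0,0],[0,0,0,0],[0,0,0,0],[0,0,0,0]]

```text
time: 10.65
tool_pos: [639.3, -6.2, 31.5]
tcp_rot: [-1.403, 1.557, -2.969]
contact_force: [-1.8, 0.2, 2.9]
grip_width: 49.9
```

step_arm:
  targets:
    - [[-0.02,0,0,0],[-0.045,0,0,0],[-0.07,0,0,0],[-0.086,0,0,0],[-0.088,0,0,0]]

```text
time: 11.07
tool_pos: [642.1, -6.1, 122.7]
tcp_rot: [-1.215, 1.562, -2.781]
contact_force: [-0.4, -0.1, -0.6]
grip_width: 50.2
```

step_arm:
  targets:
    - [[0,0,0,0],[0,-0.02,0.011,0],[0,-0.045,0.026,0],[0,-0.07,0.041,0],[0,-0.09,0.052,0]]

```text
time: 11.48
tool_pos: [549.5, -59.0, 121.4]
tcp_rot: [-1.391, 1.558, -2.957]
contact_force: [-0.1, -0.6, 1.0]
grip_width: 50.3
```

step_arm:
  targets:
    - [[0,0,0,0],[0,0,0,0],[0,0,0,0],[0,0,0,0],[0,0,0,0]]

```text
time: 11.9
tool_pos: [550.1, -58.5, 120.9]
tcp_rot: [-1.408, 1.558, -2.973]
contact_force: [0.5, 0.3, -0.1]
grip_width: 50.2
```

step_arm:
  targets:
    - [[0,-0.02,0.012,0],[0,-0.048,0.028,0],[0,-0.072,0.042,0],[0,-0.086,0.05,0],[0,-0.088,0.051,0]]

```text
time: 12.32
tool_pos: [460.7, -110.6, 122.0]
tcp_rot: [-1.435, 1.557, -3.001]
contact_force: [1.2, 0.3, -1.3]
grip_width: 49.9
```

step_arm:
  targets:
    - [[0,0,0,0],[0,0,0,0],[0,0,0,0],[0,0,0,0],[0,0,0,0]]

```text
time: 12.73
tool_pos: [461.3, -110.2, 121.9]
tcp_rot: [-1.436, 1.557, -3.001]
contact_force: [0.6, 0.8, -1.2]
grip_width: 50.4
```

step_arm:
  targets:
    - [[0.015,0.001,-0.001,0],[0.035,0.001,-0.001,0],[0.055,0.001,-0.001,0],[0.07,0.001,-0.001,0],[0.078,0.001,-0.001,0]]

```text
time: 13.15
tool_pos: [460.6, -108.8, 42.1]
tcp_rot: [-1.517, 1.555, -3.081]
contact_force: [-1.1, -0.1, -0.3]
grip_width: 49.8
```

step_arm:
  targets:
    - [[0.004,0,0,0],[0.008,0,0,0],[0.009,0,0,0],[0.009,0,0,0],[0.009,0,0,0]]

```text
time: 13.57
tool_pos: [461.0, -108.9, 33.7]
tcp_rot: [-1.478, 1.556, -3.042]
contact_force: [-0.3, 0.1, -0.7]
grip_width: 50.3
```

step_arm:
  targets:
    - [[0.001,0,0,0],[0.002,0,0,0],[0.002,0,0,0],[0.002,0,0,0],[0.002,0,0,0]]

```text
time: 13.98
tool_pos: [461.0, -109.0, 31.8]
tcp_rot: [-1.474, 1.556, -3.039]
contact_force: [-0.6, -0.2, -0.7]
grip_width: 49.7
```

step_arm:
  targets:
    - [[0,0,0,0],[0,0,0,0],[0,0,0,0],[0,0,0,0],[0,0,0,0]]
  jaw: 0

```text
time: 14.4
tool_pos: [461.0, -109.0, 31.8]
tcp_rot: [-1.471, 1.556, -3.035]
contact_force: [0.1, 0.0, -0.9]
grip_width: 79.5
```

step_arm:
  targets:
    - [[0,0,0,0],[0,0,0,0],[0,0,0,0],[0,0,0,0],[0,0,0,0]]

```text
time: 14.82
tool_pos: [461.0, -109.0, 31.8]
tcp_rot: [-1.476, 1.556, -3.041]
contact_force: [-0.6, -0.5, -0.4]
grip_width: 91.5
```

step_arm:
  targets:
    - [[-0.02,0,0,0],[-0.045,0,0,0],[-0.07,0,0,0],[-0.088,0,0,0],[-0.09,0,0,0]]

```text
time: 15.23
tool_pos: [464.2, -109.5, 125.0]
tcp_rot: [-1.166, 1.561, -2.731]
contact_force: [0.8, 0.4, 0.4]
grip_width: 91.7
```

step_arm:
  targets:
    - [[0,0.02,-0.002,0],[0,0.045,-0.005,0],[0,0.07,-0.009,0],[0,0.09,-0.011,0],[0,0.1,-0.012,0]]

```text
time: 15.65
tool_pos: [565.8, -96.5, 122.9]
tcp_rot: [-1.186, 1.561, -2.75]
contact_force: [-0.5, 0.0, 0.2]
grip_width: 91.3
```

step_arm:
  targets:
    - [[0,0.02,-0.002,0],[0,0.045,-0.005,0],[0,0.07,-0.008,0],[0,0.081,-0.011,0],[0,0.081,-0.011,0]]

```text
time: 16.07
tool_pos: [648.1, -84.2, 120.2]
tcp_rot: [-1.248, 1.561, -2.811]
contact_force: [-0.6, -0.0, 0.2]
grip_width: 92.2
```

step_arm:
  targets:
    - [[0,0,0,0],[0,0,0,0],[0,0,0,0],[0,0,0,0],[0,0,0,0]]

```text
time: 16.48
tool_pos: [647.7, -84.5, 120.5]
tcp_rot: [-1.236, 1.561, -2.799]
contact_force: [-0.6, -0.6, 0.4]
grip_width: 91.9
```

```bash
python3 s.py g5.png
```

```text
[647.7 -84.5 120.5] [-1.236  1.561 -2.799] 91.93431790894022 [-0.6 -0.6  0.4]
```

View pics/g5.png

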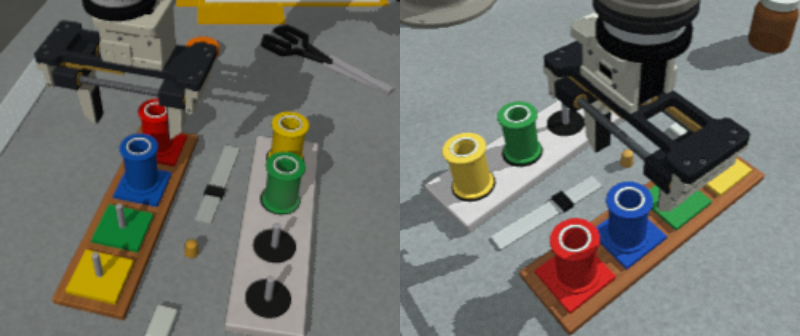

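Green is seated beside yellow, at (285,185) in the left tile. Now I lower onto blue.

step_arm:
  targets:
    - [[0.02,0,0.002,0],[0.045,0,0.002,0],[0.07,0,0.002,0],[0.084,0,0.002,0],[0.088,0,0.002,0]]

```text
time: 17.0
tool_pos: [645.3, -86.4, 29.7]
tcp_rot: [-1.431, 1.557, -2.994]
contact_force: [-0.0, 0.5, -0.6]
grip_width: 91.6
```

step_arm:
  targets:
    - [[0,0,0,0],[0,0,0,0],[0,0,0,0],[0,0,0,0],[0,0,0,0]]
  jaw: 1

```text
time: 17.42
tool_pos: [645.9, -86.5, 30.9]
tcp_rot: [-1.364, 1.559, -2.928]
contact_force: [1.0, 0.9, 0.2]
grip_width: 63.0
```

step_arm:
  targets:
    - [[0,0,0,0],[0,0,0,0],[0,0,0,0],[0,0,0,0],[0,0,0,0]]

```text
time: 17.83
tool_pos: [646.4, -86.6, 31.7]
tcp_rot: [-1.305, 1.56, -2.869]
contact_force: [-0.7, 0.8, 5.7]
grip_width: 50.0
```

step_arm:
  targets:
    - [[0,0,0,0],[0,0,0,0],[0,0,0,0],[0,0,0,0],[0,0,0,0]]

```text
time: 18.25
tool_pos: [646.4, -86.6, 31.7]
tcp_rot: [-1.308, 1.56, -2.871]
contact_force: [0.1, -0.0, 3.1]
grip_width: 50.1
```

step_arm:
  targets:
    - [[-0.02,0,0,0],[-0.045,0,0,0],[-0.07,0,0,0],[-0.086,0,0,0],[-0.088,0,0,0]]

```text
time: 18.67
tool_pos: [648.9, -86.7, 122.9]
tcp_rot: [-0.895, 1.564, -2.458]
contact_force: [1.0, 0.4, -0.6]
grip_width: 50.5
```

step_arm:
  targets:
    - [[0,0,0,0],[0,-0.02,-0.006,0],[0,-0.045,-0.012,0],[0,-0.072,-0.02,0],[0,-0.095,-0.026,0]]

```text
time: 19.08
tool_pos: [550.9, -60.6, 121.0]
tcp_rot: [-1.259, 1.561, -2.822]
contact_force: [0.5, -0.4, -0.7]
grip_width: 50.2
```

step_arm:
  targets:
    - [[0,-0.02,-0.006,0],[0,-0.045,-0.013,0],[0,-0.07,-0.02,0],[0,-0.09,-0.025,0],[0,-0.096,-0.027,0]]

```text
time: 19.5
tool_pos: [450.5, -33.2, 120.2]
tcp_rot: [-1.466, 1.556, -3.029]
contact_force: [-0.5, 0.1, -0.9]
grip_width: 50.1
```

step_arm:
  targets:
    - [[0,0,0,0],[0,0,0,0],[0,0,0,0],[0,0,0,0],[0,0,0,0]]

```text
time: 19.92
tool_pos: [451.3, -33.5, 120.0]
tcp_rot: [-1.46, 1.556, -3.023]
contact_force: [0.5, 0.4, -0.4]
grip_width: 50.3
```

step_arm:
  targets:
    - [[0.015,0.001,-0.001,0],[0.035,0.001,-0.001,0],[0.055,0.001,-0.001,0],[0.07,0.001,-0.001,0],[0.077,0.001,-0.001,0]]

```text
time: 20.33
tool_pos: [450.5, -32.5, 41.2]
tcp_rot: [-1.511, 1.553, -3.075]
contact_force: [-0.7, 0.2, 0.1]
grip_width: 50.1
```

step_arm:
  targets:
    - [[0.004,0,0,0],[0.007,0,0,0],[0.0085,0,0,0],[0.0085,0,0,0],[0.0085,0,0,0]]

```text
time: 20.75
tool_pos: [450.9, -32.6, 33.2]
tcp_rot: [-1.49, 1.554, -3.053]
contact_force: [-0.4, 0.7, -0.7]
grip_width: 50.2
```

step_arm:
  targets:
    - [[0.001,0,0,0],[0.0015,0,0,0],[0.0015,0,0,0],[0.0015,0,0,0],[0.0015,0,0,0]]

```text
time: 21.17
tool_pos: [450.9, -32.7, 31.8]
tcp_rot: [-1.487, 1.555, -3.05]
contact_force: [-0.0, -0.4, -0.6]
grip_width: 50.3
```

step_arm:
  targets:
    - [[0,0,0,0],[0,0,0,0],[0,0,0,0],[0,0,0,0],[0,0,0,0]]
  jaw: 0

```text
time: 21.58
tool_pos: [450.9, -32.7, 31.8]
tcp_rot: [-1.483, 1.555, -3.047]
contact_force: [-0.7, 0.6, -0.6]
grip_width: 79.2
```

step_arm:
  targets:
    - [[0,0,0,0],[0,0,0,0],[0,0,0,0],[0,0,0,0],[0,0,0,0]]

```text
time: 22.0
tool_pos: [450.9, -32.6, 31.8]
tcp_rot: [-1.487, 1.555, -3.05]
contact_force: [0.1, -0.5, 0.1]
grip_width: 91.6
```

step_arm:
  targets:
    - [[-0.02,0,0,0],[-0.045,0,0,0],[-0.07,0,0,0],[-0.088,0,0,0],[-0.09,0,0,0]]

```text
time: 22.42
tool_pos: [454.3, -32.9, 124.9]
tcp_rot: [-1.3, 1.56, -2.863]
contact_force: [1.4, -0.3, -0.2]
grip_width: 91.6
```

step_arm:
  targets:
    - [[0,0.015,0.01,0],[0,0.04,0.026,0],[0,0.065,0.042,0],[0,0.085,0.056,0],[0,0.1,0.065,0]]

```text
time: 22.83
tool_pos: [556.0, -98.5, 122.9]
tcp_rot: [-1.296, 1.56, -2.86]
contact_force: [-0.5, 0.7, 0.6]
grip_width: 92.2
```

step_arm:
  targets:
    - [[0,0.02,0.013,0],[0,0.045,0.029,0],[0,0.07,0.046,0],[0,0.088,0.057,0],[0,0.092,0.06,0]]

```text
time: 23.25
tool_pos: [650.1, -159.6, 120.2]
tcp_rot: [-1.276, 1.56, -2.841]
contact_force: [-0.1, 0.5, -1.0]
grip_width: 91.8
```

step_arm:
  targets:
    - [[0,0,0,0],[0,0,0,0],[0,0,0,0],[0,0,0,0],[0,0,0,0]]

```text
time: 23.67
tool_pos: [649.6, -159.0, 120.5]
tcp_rot: [-1.282, 1.56, -2.846]
contact_force: [-0.5, -0.4, 0.2]
grip_width: 91.9
```

```bash
python3 s.py g6.png
```

```text
[ 649.6 -159.   120.5] [-1.282  1.56  -2.846] 91.86169478722013 [-0.5 -0.4  0.2]
```

View pics/g6.png

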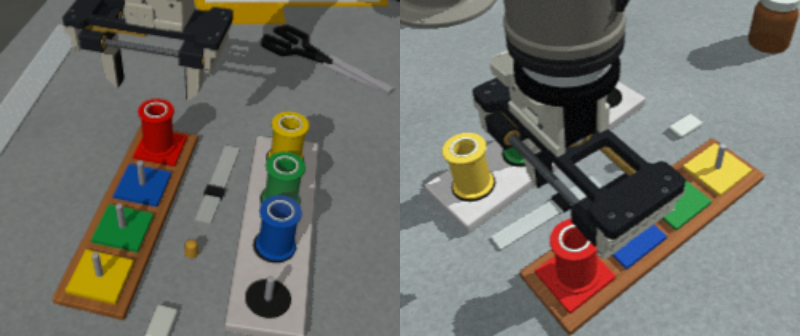

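Blue is seated third, at (280,225) in the left tile. Only red is left.

step_arm:
  targets:
    - [[0.02,0.001,0.002,0],[0.045,0.001,0.002,0],[0.07,0.001,0.002,0],[0.084,0.001,0.002,0],[0.088,0.001,0.002,0]]

```text
time: 24.18
tool_pos: [648.1, -160.8, 29.7]
tcp_rot: [-1.469, 1.556, -3.034]
contact_force: [-0.8, 0.2, 0.0]
grip_width: 92.1
```

step_arm:
  targets:
    - [[0,0,0,0],[0,0,0,0],[0,0,0,0],[0,0,0,0],[0,0,0,0]]
  jaw: 1

```text
time: 24.6
tool_pos: [648.7, -161.0, 30.9]
tcp_rot: [-1.398, 1.558, -2.963]
contact_force: [0.3, 0.0, -0.3]
grip_width: 63.0
```

step_arm:
  targets:
    - [[0,0,0,0],[0,0,0,0],[0,0,0,0],[0,0,0,0],[0,0,0,0]]

```text
time: 25.02
tool_pos: [649.3, -161.1, 31.8]
tcp_rot: [-1.336, 1.559, -2.901]
contact_force: [1.2, 0.9, 5.7]
grip_width: 50.5
```

step_arm:
  targets:
    - [[0,0,0,0],[0,0,0,0],[0,0,0,0],[0,0,0,0],[0,0,0,0]]

```text
time: 25.43
tool_pos: [649.2, -161.1, 31.8]
tcp_rot: [-1.337, 1.559, -2.901]
contact_force: [-0.8, -0.4, 3.4]
grip_width: 50.2
```

step_arm:
  targets:
    - [[-0.02,0,0,0],[-0.045,0,0,0],[-0.07,0,0,0],[-0.086,0,0,0],[-0.088,0,0,0]]

```text
time: 25.85
tool_pos: [651.8, -161.4, 123.1]
tcp_rot: [-0.938, 1.563, -2.503]
contact_force: [0.9, -0.2, -0.1]
grip_width: 50.0
```

step_arm:
  targets:
    - [[0,0,0,0],[0,-0.015,-0.015,0],[0,-0.035,-0.035,0],[0,-0.055,-0.054,0],[0,-0.07,-0.069,0]]

```text
time: 26.27
tool_pos: [578.6, -91.3, 120.9]
tcp_rot: [-1.29, 1.559, -2.855]
contact_force: [1.1, 0.1, -0.3]
grip_width: 50.3
```

step_arm:
  targets:
    - [[0,-0.018,-0.018,0],[0,-0.038,-0.037,0],[0,-0.058,-0.057,0],[0,-0.07,-0.069,0],[0,-0.075,-0.074,0]]

```text
time: 26.68
tool_pos: [500.1, -16.0, 120.0]
tcp_rot: [-1.439, 1.555, -3.002]
contact_force: [-0.7, -0.2, -0.6]
grip_width: 50.4
```

step_arm:
  targets:
    - [[0,-0.018,-0.018,0],[0,-0.038,-0.037,0],[0,-0.053,-0.052,0],[0,-0.062,-0.061,0],[0,-0.063,-0.062,0]]

```text
time: 27.1
tool_pos: [435.2, 46.4, 120.2]
tcp_rot: [-1.47, 1.553, -3.031]
contact_force: [-0.0, -0.1, 0.2]
grip_width: 50.2
```

step_arm:
  targets:
    - [[0,0,0,0],[0,0,0,0],[0,0,0,0],[0,0,0,0],[0,0,0,0]]

```text
time: 27.52
tool_pos: [435.8, 45.9, 120.1]
tcp_rot: [-1.463, 1.553, -3.025]
contact_force: [0.3, -0.4, -0.5]
grip_width: 50.2
```

step_arm:
  targets:
    - [[0,0.003,0,0],[0,0.0075,0,0],[0.01,0.0075,0,0],[0.02,0.0075,0,0],[0.025,0.0075,0,0]]

```text
time: 27.93
tool_pos: [442.9, 45.8, 94.1]
tcp_rot: [-1.47, 1.552, -3.033]
contact_force: [-0.8, 0.2, -0.9]
grip_width: 50.3
```

step_arm:
  targets:
    - [[0.012,0,0,0],[0.028,0,0,0],[0.044,0,0,0],[0.052,0,0,0],[0.053,0,0,0]]

```text
time: 28.35
tool_pos: [441.3, 45.7, 39.9]
tcp_rot: [-1.493, 1.55, -3.056]
contact_force: [0.2, 0.5, 0.1]
grip_width: 50.2
```

step_arm:
  targets:
    - [[0,0,0,0],[0,0,0,0],[0,0,0,0],[0,0,0,0],[0,0,0,0]]

```text
time: 28.77
tool_pos: [441.7, 45.7, 40.4]
tcp_rot: [-1.483, 1.551, -3.046]
contact_force: [0.1, -0.1, -0.4]
grip_width: 49.9
```

step_arm:
  targets:
    - [[0.003,0,0,0],[0.006,0,0,0],[0.008,0,0,0],[0.0085,0,0,0],[0.0085,0,0,0]]

```text
time: 29.18
tool_pos: [441.4, 45.7, 31.9]
tcp_rot: [-1.485, 1.551, -3.048]
contact_force: [-1.1, -1.0, 1.6]
grip_width: 50.3
```

step_arm:
  targets:
    - [[0,0,0,0],[0,0,0,0],[0,0,0,0],[0,0,0,0],[0,0,0,0]]
  jaw: 0

```text
time: 29.6
tool_pos: [441.4, 45.7, 31.9]
tcp_rot: [-1.485, 1.551, -3.048]
contact_force: [-0.5, 0.1, 0.4]
grip_width: 79.3
```

step_arm:
  targets:
    - [[0,0,0,0],[0,0,0,0],[0,0,0,0],[0,0,0,0],[0,0,0,0]]

```text
time: 30.02
tool_pos: [441.4, 45.7, 31.9]
tcp_rot: [-1.486, 1.551, -3.049]
contact_force: [0.1, -0.2, -0.3]
grip_width: 91.8
```

step_arm:
  targets:
    - [[-0.02,0,0,0],[-0.045,0,0,0],[-0.07,0,0,0],[-0.095,0,0,0],[-0.11,0,0,0]]

```text
time: 30.43
tool_pos: [444.4, 45.9, 144.3]
tcp_rot: [-1.458, 1.554, -3.021]
contact_force: [0.7, 0.6, 0.6]
grip_width: 91.9
```

step_arm:
  targets:
    - [[-0.01,0.02,-0.02,0],[-0.02,0.04,-0.04,0],[-0.03,0.06,-0.06,0],[-0.04,0.07,-0.07,0],[-0.04,0.07,-0.07,0]]

```text
time: 30.85
tool_pos: [517.1, 118.5, 184.6]
tcp_rot: [-1.488, 1.558, -3.049]
contact_force: [-0.2, 0.1, 0.3]
grip_width: 91.6
```

step_arm:
  targets:
    - [[0,0,0,0],[0,0,0,0],[0,0,0,0],[0,0,0,0],[0,0,0,0]]

```text
time: 31.27
tool_pos: [516.5, 117.9, 184.3]
tcp_rot: [-1.484, 1.558, -3.046]
contact_force: [0.2, -0.0, 0.1]
grip_width: 91.7
```

```bash
python3 s.py g7.png; python3 - <<'E'
from h import *
for n in ['scene','side']:
    c=cap(n); W=world(c); hsv=cv2.cvtColor(c['color'],cv2.COLOR_RGB2HSV); H=hsv[...,0]
    for nm,lo,hi in [('red',174,6),('yel',22,35),('grn',45,85),('blu',95,130)]:
        m=((H>=lo)|(H<=hi)) if lo>hi else ((H>=lo)&(H<=hi))
        m&=(hsv[...,1]>130)&(hsv[...,2]>50)&(W[...,2]>75)&(W[...,2]<110)&(W[...,0]>400)&(W[...,0]<520)&(abs(W[...,1])<250)
        k,l,s,_=cv2.connectedComponentsWithStats(m.astype(np.uint8))
        if k>1:
            i=1+s[1:,4].argmax(); p=W[l==i]; print(n,nm,s[i,4],((p.min(0)+p.max(0))/2).round(1),'top',np.percentile(p[:,2],[50,98]).round(1))
E
```

```text
[516.5 117.9 184.3] [-1.484  1.558 -3.046] 91.68437471113363 [ 0.2 -0.   0.1]
scene red 184 [441.9  44.5  80.5] top [83.4 85.1]
scene yel 288 [ 471.9 -187.7   80.7] top [83.6 85.3]
scene grn 214 [ 462.5 -109.3   80.4] top [83.5 85.2]
scene blu 205 [452.3 -34.8  80.7] top [83.6 85.4]
side red 303 [440.7  46.5  81.1] top [84.2 86.3]
side yel 221 [ 470.7 -185.7   81.1] top [84.1 86.5]
side grn 4 [ 437.6 -106.3   83.7] top [84.7 85.3]
side blu 69 [432.5 -32.5  83.2] top [84.3 86.5]
```

View pics/g7.png

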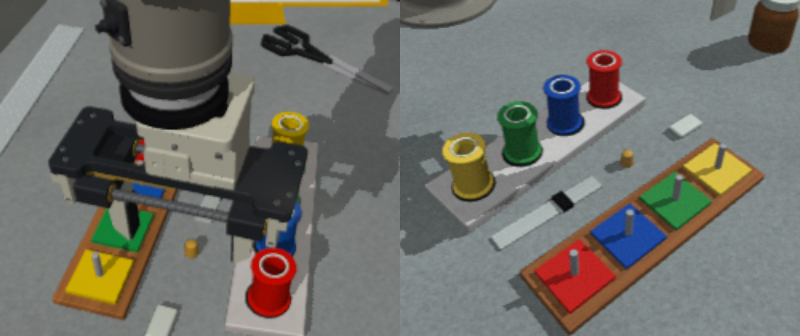

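All four are upright and fully down, with tops at about 84 mm. From the left they read red, blue, green, yellow, and the gripper is clear of them.

```bash
python3 -c "
from plant import bot
print(bot.close_job())"
```

```text
the job is handed in; nothing more can be done
None
```

All four spools are on the white stand in reverse order. From the robot's left the stand now reads red, blue, green, yellow; the rack read yellow, green, blue, red. I handed the job in at about 31 s of the 120 s allowed, with the gripper open and clear of everything.

- **Seating:** In the last scene-camera view all four spools are upright on their pins. Their tops are at 83–84 mm, against 84 mm for a fully seated spool, and their centres are within about 3 mm of the pins.
- **Disagreements:** The side camera agreed for red and yellow. The arm hid most of green and blue from it, so its centres for those two could not be used; their heights still read about 84 mm.
- **Forces:** The highest tool force reported at the end of any move was about 6 N.
- **Grip:** The fingers closed on the 50 mm top flange rather than the narrower body, but each spool carried and seated without slipping.

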